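Bar over a rebuilt compressor and pin it at its timing mark

TASK

Turn the rebuilt compressor over by its crank knob, two full turns clockwise (seen from above) at a steady pace of about four seconds a turn, keeping hold of it so that it neither kicks back before the heavy point nor snaps ahead after it, and let go only where it turns lightly. Then stand the timing pin from the wooden block in the brass bush over the flywheel and turn on slowly, still clockwise, until the pin drops fully home into the flywheel's notch; stop as soon as the crank comes up solid, without forcing it against the pin, then let go and leave the pin in. Leave the things lying round about where they are.

Things in the scene. Friction and masses are not known exactly. Their poses are not given: they have to be found in the camera images.
- compressor: Small one-cylinder compressor with upright shaft, bolted to a dark sole plate 250x260 mm, fixed. Origin: on the shaft's axis at bench level; x to the finned cylinder (out to 170 mm), y to the timing bracket, z up. Flywheel: steel disc 224 mm across, top 110 mm up, with one 15 mm wide notch through its rim.
- shaft_top (a point): Centre of the shaft nut on top of the crank, on the turning axis, 174 mm above the bench.
- knob_centre (a point): Middle of the black crank knob to grip: 27 mm thick, 170 to 226 mm above the bench, this point 201 mm up and 55 mm from the shaft's axis. It goes round with the crank; the knob itself spins freely on its spindle. Crank arm below it: top 168 mm up.
- crank (a joint): Angle of the crank, rad, growing clockwise from above; 0 at the start, at the light point, where it stays when let go (within 0.4 rad), as after each turn (6.28). In between the air is compressed: up to 14 N at the knob at about 2 rad, little at 3.14, then it drives ahead (9 N) till about 5.5. Let go there, it springs to the light point.
- bush_mouth (a point): Centre of the upper end of the upright brass bush on the bracket, 95 mm from the shaft's axis (compressor's y), 140 mm above the bench. Bore 12 mm, 24 mm long, outside 25 mm; its lower end is 6 mm over the flywheel's rim. The notch comes under it 2.7 to 3.6 rad past a light point; just where differs and must be felt.
- timing_pin: Steel pin, loose, upright in the middle hole of the block. Origin at the tip, z up along it: shank 10 mm, nose tapered over 6 mm, 44 mm long to the collar; dark knurled head 17 mm thick from 44 to 80 mm, to grip. In the bush it rides on the rim, collar 14 mm off the bush; over the notch it falls by its weight till the collar sits on the bush.
- pin_block: Wooden block 60x110x50 mm with three holes in a row along its y, fixed; the pin stands in the middle one. Origin: centre of the underside.
- oil_bottle: Clear oil bottle with black cap, 58 mm across, 180 mm high, bystander. Origin: centre of its underside.
- hex_keys: Red folding hex key set, 36x100x28 mm, lying, bystander. Origin: centre of its underside.
- screwdriver_red: Screwdriver with red handle, 173 mm long, lying, bystander. Origin: centre of its underside.
- grease_tin: Low white tin with green lid, 66 mm across, 32 mm high, bystander. Origin: centre of its underside.

How it is judged:
By the outcome, as a careful person would: the job done as asked, in the order asked, and still so for the second after the job is handed in, with the robot touching nothing.
It also fails if it takes over 72 s, if anything falls off the work surface, if the arm or the gripper's body presses on something with over 40 N, if the wrist force passes 120 N, or if a joint passes its speed limit or range.

ROBOT

A 6-joint arm with a two-finger parallel gripper is mounted at the origin on a cart in front of the work surface, level with it; the furniture and walls round the work are solid. World frame = base frame: x ahead of the robot, y to its left, z up, the work surface at z = 0. Lengths are in m, angles in degrees, forces in N, time in s.
With the tool pointing down it reaches from about 0.4 to 0.825 m from the base axis. Payload 7 kg.
Tool frame: the origin (TCP) lies midway between the tips of the shut fingers; the grasp point (between the pads) lies r.grip_depth behind it (r.grip_depth is the distance from the TCP to the grasp point, in m); z points along the fingers, y is the direction in which the jaws open and shut (so a half turn about z gives the same grasp; the last joint's range is limited). The gripper opens to 88 mm and grips with 3 to 60 N. Pads are 19 mm wide; open, the fingers measure 130 mm over their backs; the gripper's body (78 mm by 193 mm) begins 47 mm behind the grasp point.
Start: joints at [81.194, 20.546, 0.682, 0, -70.136, -16.507], TCP at [0.289, 0.61, 0.227] pointing down, gripper open.
Joint ranges: [-176.03, 176.03], [-82.01, 121.73], [-58.28, 71.71], [-173.87, 95.51], [-174.79, -0.11], [-173.66, 173.66]. Speed limits (degrees/s): [136.94, 136.94, 172.46, 180, 180, 180].

INTERFACE

Orientations are given as [roll, pitch, yaw] about the fixed x, y, z axes, in that order (R = Rz(yaw) Ry(pitch) Rx(roll)).
In Python, from plant import r, imaging, close_job gives the robot as it stands.
- The arm moves only by the tool step_arm, never from a script. Its argument "commands" is a list of rows, each a list of 2 entries, a list of its own where there are three numbers: the shift along the tool's x, y, z in mm, then the turn about the tool's z in degrees. In form: [[[x, y, z], twist], ...]. A call has 1 to 20 rows; each row shifts and turns the commanded pose from where the row before left it, along the tool's axes as they then stand; what a row does not reach is not made up. A row lasts 1/8 s, in which the tool goes at most 62.5 mm and 10.7 degrees, less where a joint would pass 70% of its speed; a pose out of reach is approached as far as the arm can. A call with a gripper value outside its range is refused whole. "gripper" is the closure, from 0 (fully open) to 1 (shut), set as the call begins (left out, the last holds). The fingers move at their own pace and stop on an object; "grip_force" is the grip in N (left out, the last holds). Time passes only in rows, so rows that do not move let the fingers close. It gives the time, the measured TCP pose, the force and the opening at its end, in the units of the state.
- r.get_state(): the state, without advancing time (a new reading comes with each control period).
- imaging.capture(name): name is "scene" or "top"; returns a dict with "img" (480x640x3 uint8, red, green, blue), "z_map" (480x640 float32, m along the optical axis (not along the pixel's ray), 0 where there is no reading), "vfov" (degrees; the focal length in pixels is half the picture's height over the tangent of half this angle, whatever the lens; pixels are square), "cx", "cy" (the principal point, pixels), "extrinsics" (4x4, takes a point from camera to world coordinates). Camera axes: x right, y down, z forward; pixel columns grow to the right and rows downward; lengths in m; the calibration is good to about 2 mm. A picture is of the moment at which its call begins.
- close_job(): hands the job in, once; it reports no verdict.
The state is a dict: "time_s": time; "joints": joint angles; "qd": joint speeds; "joint_torque": joint torques, N m; "tcp_pos": TCP position; "eef_rot": TCP orientation; "contact_force": force on the tool from outside, world axes, zero at the start; "moment": the same for the moment, N m; "gripper_width": finger opening in m.
Only numpy, scipy, OpenCV 4.12 (cv2) and the standard library are available. Lean on these libraries where they do the work, as an engineer would, in place of code of your own. Each camera call takes 0.05 s, during which the arm holds its last target.

## Working session

There is one attempt and no reset: what is moved stays moved. The work goes in short steps, Python scripts to look and compute and a tool call to move; the robot and the scene stay as the last step left them, time stands still between calls to the robot, and variables do not carry over. Pictures are saved under pics/ and viewed, and the job is handed in when it is done.

Besides the shell and the picture viewer there is one more tool, called as a command line: name --argument value ..., lists and objects as JSON in quotes. step_arm: Moves the arm, as the interface text tells. Its arguments: {"type":"object","properties":{"commands":{"type":"array","items":{"type":"array"}},"gripper":{"type":"number"},"grip_force":{"type":"number"}},"required":["commands"]}

```bash
ls; mkdir -p pics; python3 - <<'E'
from plant import r, imaging
import cv2, numpy as np
print(r.get_state(), r.grip_depth)
for n in ("scene","top"):
    c=imaging.capture(n); cv2.imwrite(f"pics/{n}0.png",c["img"][:,:,::-1]); np.savez(f"{n}0.npz",**c)
    print(n,c["vfov"],c["cx"],c["cy"],c["extrinsics"])
E
```

```text
pics
{'time_s': 0.0, 'joints': array([ 8.11941684e+01,  2.05910815e+01,  6.33196613e-01, -2.03144341e-02,
       -7.01359998e+01, -1.65076625e+01]), 'qd': array([-0.00075926, -0.13539026,  0.05604985, -0.02697398, -0.10196488,
       -0.10314159]), 'joint_torque': array([ 1.12585494e-03, -5.82714951e+01,  2.93047857e+01,  6.99664369e+00,
        6.93904716e-03, -1.66024356e-04]), 'tcp_pos': array([0.28841493, 0.60973015, 0.22562169]), 'eef_rot': array([ 1.79904558e+02, -8.36964765e-03, -2.53204054e+01]), 'contact_force': array([ 1.25065984, -0.43596092, -0.22237105]), 'moment': array([-0.08225253,  0.07232695,  0.07322221]), 'gripper_width': 0.08736440132317944} 0.0188
scene 46.19496081073571 318.17923228442527 246.09469292826185 [[ 0.77025746 -0.47929086  0.42069434  0.01277763]
 [-0.6377157  -0.58374206  0.50255736 -0.73692517]
 [ 0.00470583 -0.65538194 -0.75528298  1.26848378]
 [ 0.          0.          0.          1.        ]]
top 53.924526528277134 329.7209732003249 246.88913852670626 [[ 0.00814099 -0.99851643  0.05383923  0.55916694]
 [-0.9999645  -0.00801222  0.00260727  0.00176227]
 [-0.00217203 -0.05385854 -0.99854621  1.21340374]
 [ 0.          0.          0.          1.        ]]
```

View pics/scene0.png

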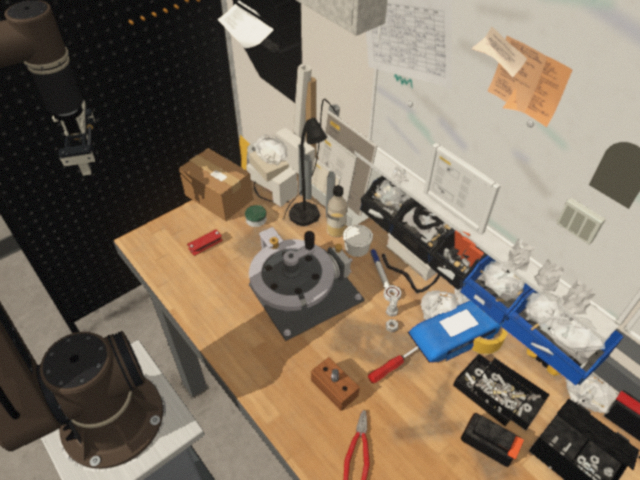

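View pics/top0.png

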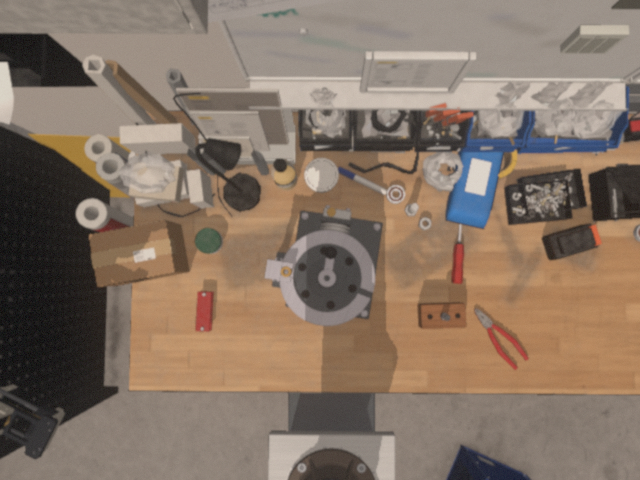

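The compressor is at about (327,278) in top with its bracket and bush at (287,271). The pin block is at (442,315). I'll zoom in for detail.

```bash
python3 - <<'E'
import cv2, numpy as np
t=cv2.imread("pics/top0.png"); s=cv2.imread("pics/scene0.png")
cv2.imwrite("pics/tz.png",cv2.resize(t[200:340,250:390],(800,800)[:2],interpolation=cv2.INTER_CUBIC)[:600] if 0 else cv2.resize(t[200:340,250:390],(600,600),interpolation=cv2.INTER_CUBIC))
cv2.imwrite("pics/sz.png",cv2.resize(s[220:340,230:370],(700,600),interpolation=cv2.INTER_CUBIC))
a=cv2.resize(t[290:340,405:480],(750,500)[:2],interpolation=cv2.INTER_CUBIC)
cv2.imwrite("pics/bz.png",a)
cv2.imwrite("pics/sbz.png",cv2.resize(s[345:415,300:370],(600,600),interpolation=cv2.INTER_CUBIC))
E
```

```text
(no output)
```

View pics/tz.png

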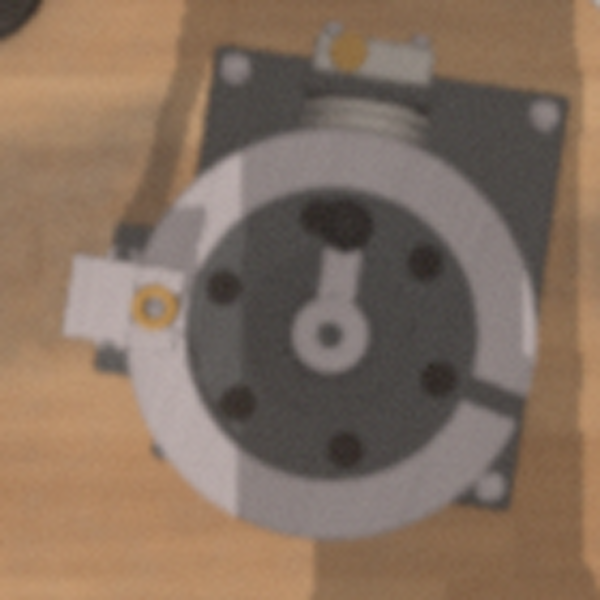

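View pics/sz.png

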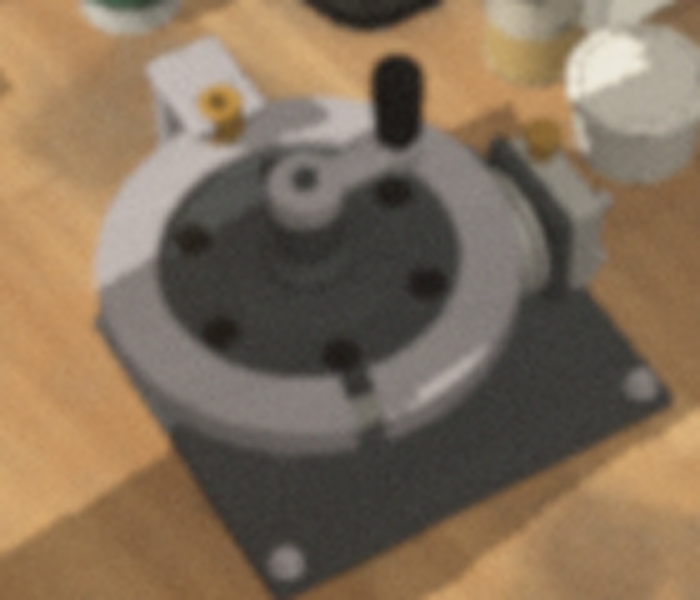

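View pics/bz.png

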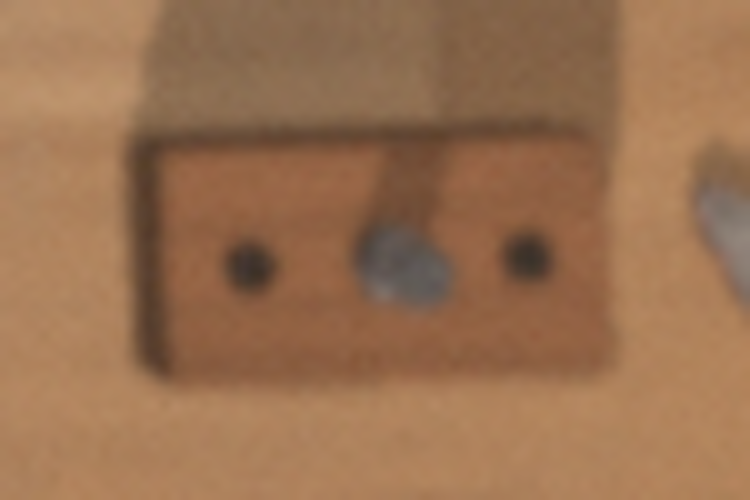

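View pics/sbz.png

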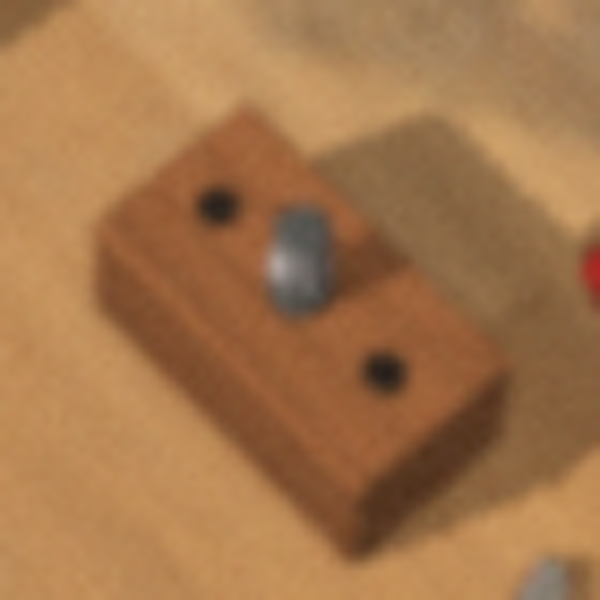

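```bash
cat > h.py <<'E'
import numpy as np, cv2
def cam(c):
    f=240/np.tan(np.radians(float(c["vfov"]))/2); return f,float(c["cx"]),float(c["cy"]),c["extrinsics"]
def ray(c,u,v):
    f,cx,cy,E=cam(c); d=E[:3,:3]@np.array([(u-cx)/f,(v-cy)/f,1]); return E[:3,3],d
def onz(c,u,v,z):
    o,d=ray(c,u,v); return o+d*(z-o[2])/d[2]
def tri(a,b):
    (o1,d1),(o2,d2)=a,b
    A=np.stack([d1,-d2],1); t=np.linalg.lstsq(A,o2-o1,rcond=None)[0]
    p,q=o1+d1*t[0],o2+d2*t[1]; return (p+q)/2, np.linalg.norm(p-q)
def proj(c,P):
    f,cx,cy,E=cam(c); p=E[:3,:3].T@(np.asarray(P)-E[:3,3]); return p[:2]/p[2]*f+[cx,cy]
def depthpt(c,u,v):
    f,cx,cy,E=cam(c); z=np.median(c["z_map"][int(v)-1:int(v)+2,int(u)-1:int(u)+2]); return E[:3,:3]@(np.array([(u-cx)/f,(v-cy)/f,1])*z)+E[:3,3]
E
python3 - <<'E'
from h import *
T=np.load("top0.npz"); S=np.load("scene0.npz")
def z2(x,y,ox,oy,s): return ((x+.5)/s-.5+ox,(y+.5)/s-.5+oy)
k=600/140
pts={"nut":(z2(330,335,250,200,k),z2(304,180,230,220,5),.174),
"bush":(z2(155,307,250,200,k),z2(219,103,230,220,5),.140),
"hole1":(z2(251,265,405,290,10),z2(218,205,300,345,600/70),.05),
"hole3":(z2(528,258,405,290,10),z2(384,371,300,345,600/70),.05)}
np.set_printoptions(precision=4,suppress=True)
for n,(a,b,z) in pts.items():
    print(n,a,b,onz(T,*a,z),onz(S,*b,z),tri(ray(T,*a),ray(S,*b)),depthpt(T,*a),depthpt(S,*b))
# knob top
a=z2(345,222,250,200,k); print("knob lowtop?",onz(T,*a,.226),onz(T,*z2(320,218,250,200,k),.226))
print("knobtop S",onz(S,*z2(398,70,230,220,5),.226))
# pin head: top end
for z in(.08,.086,.09): print(z,onz(T,*z2(378,255,405,290,10),z),onz(T,*z2(425,280,405,290,10),z),onz(S,*z2(308,225,300,345,600/70),z))
zs=T["z_map"][308:324,436:456]
f,cx,cy,E=cam(T)
for v in range(310,324):
    print(v,[int(1000*depthpt(T,u,v)[2]) for u in range(434,458)])
E
```

```text
nut (326.6166666666667, 277.7833333333333) (290.4, 255.6) [0.5471 0.0107 0.174 ] [0.5476 0.0115 0.174 ] (array([0.5471, 0.0108, 0.175 ]), np.float64(7.414074489739047e-05)) [0.5471 0.0107 0.1737] [0.5474 0.0113 0.1743]
bush (285.7833333333333, 271.25) (273.4, 240.2) [0.5608 0.104  0.14  ] [0.562  0.1062 0.14  ] (array([0.5607, 0.1038, 0.143 ]), np.float64(0.00035544537892752144)) [0.5608 0.1068 0.1102] [0.5647 0.1103 0.1345]
hole1 (429.65, 316.05) (324.9916666666667, 368.475) [ 0.4542 -0.2413  0.05  ] [ 0.455  -0.2376  0.05  ] (array([ 0.454 , -0.2399,  0.0545]), np.float64(0.0016078263644948478)) [ 0.4543 -0.2412  0.0506] [ 0.4554 -0.2371  0.0488]
hole3 (457.35, 315.35) (344.35833333333335, 387.8416666666667) [ 0.4565 -0.3091  0.05  ] [ 0.4575 -0.3054  0.05  ] (array([ 0.4564, -0.3074,  0.0546]), np.float64(0.0014057227523927298)) [ 0.4566 -0.3089  0.0508] [ 0.4579 -0.305   0.0489]
knob lowtop? [0.6029 0.0034 0.226 ] [0.6048 0.0157 0.226 ]
knobtop S [0.6025 0.0028 0.226 ]
0.08 [ 0.4596 -0.2653  0.08  ] [ 0.4537 -0.2765  0.08  ] [ 0.4592 -0.2702  0.08  ]
0.086 [ 0.4601 -0.2639  0.086
[... 851 characters left out ...]
0, 50, 50, 51, 50, 51, 53, 59, 71, 82, 85, 86, 87, 87, 87, 85, 54, 52, 50, 49, 49, 49, 50, 50]
318 [50, 50, 50, 49, 49, 51, 53, 54, 63, 80, 83, 87, 87, 87, 85, 82, 53, 52, 51, 50, 49, 49, 50, 50]
319 [49, 48, 50, 50, 51, 51, 51, 51, 53, 54, 80, 80, 86, 85, 83, 52, 52, 52, 51, 50, 50, 50, 52, 50]
320 [49, 49, 50, 50, 52, 51, 51, 50, 51, 51, 53, 52, 52, 51, 50, 50, 50, 52, 52, 52, 50, 52, 52, 52]
321 [49, 50, 49, 50, 50, 50, 50, 50, 51, 50, 52, 52, 52, 50, 50, 50, 50, 51, 52, 52, 51, 51, 51, 51]
322 [49, 50, 50, 50, 49, 50, 49, 50, 51, 50, 51, 51, 52, 50, 50, 50, 50, 51, 52, 52, 50, 49, 50, 50]
323 [50, 50, 50, 50, 49, 48, 48, 50, 51, 50, 50, 50, 52, 50, 50, 50, 50, 51, 52, 51, 50, 49, 50, 52]
```

```bash
python3 - <<'E'
from h import *
np.set_printoptions(precision=3,suppress=True)
T=np.load("top0.npz"); S=np.load("scene0.npz")
for n,p in dict(box=(150,230),box2=(110,260),lampbase=(240,192),lamphead=(222,150),lamphead2=(200,145),arm=(230,180),bottle=(284,172),mug=(320,175),tin=(207,240),hex=(204,310),cyl=(338,215),sd=(458,255),pliers=(490,320)).items():
    print(n,depthpt(T,*p))
sh=np.array([.5473,.011]); b=np.array([.5612,.1048])
k=600/140
def z2(x,y): return ((x+.5)/k-.5+250,(y+.5)/k-.5+200)
cwa=lambda d: -np.arctan2(d[1],d[0])
yb=cwa(b-sh)
for p in ((470,380),(495,392),(510,402)):
    n=onz(T,*z2(*p),.11)[:2]; print("notch r",np.linalg.norm(n-sh),"crank",(yb-cwa(n-sh))%(2*np.pi))
def zs(x,y): return ((x+.5)/5-.5+230,(y+.5)/5-.5+220)
n=onz(S,*zs(362,398),.11)[:2]; print("notchS r",np.linalg.norm(n-sh),"crank",(yb-cwa(n-sh))%(2*np.pi))
print("bush yaw", np.degrees(yb))
E
```

```text
box [0.655 0.425 0.114]
box2 [0.584 0.515 0.118]
lampbase [0.761 0.234 0.023]
lamphead [0.785 0.206 0.346]
lamphead2 [0.797 0.25  0.335]
arm [0.771 0.238 0.128]
bottle [0.788 0.111 0.143]
mug [0.8   0.03  0.056]
tin [0.638 0.313 0.032]
hex [0.462 0.319 0.025]
cyl [ 0.697 -0.015  0.086]
sd [ 0.605 -0.318  0.026]
pliers [ 0.442 -0.402  0.01 ]
notch r 0.07995760765190099 crank 2.97458360397681
notch r 0.0949046151616337 crank 2.954880420688132
notch r 0.10440626794913059 crank 2.9321285654073526
notchS r 0.09389342516080304 crank 2.9217241666707467
bush yaw -81.57081724776108
```

step_arm --commands '[[[0, 0, -20], 0], [[0, 0, -20], 0], [[38.8, 29.6, 0], 0], [[38.8, 29.6, 0], 0], [[38.8, 29.6, 0], 0], [[38.8, 29.6, 0], 0], [[38.8, 29.6, 0], 0], [[38.8, 29.6, 0], 0], [[38.8, 29.6, 0], 0]]' --gripper 0

```text
time_s: 1.23
tcp_pos: [0.4459, 0.3052, 0.2664]
eef_rot: [180.0, 0.0, -25.3]
contact_force: [0.8, 0.1, -0.0]
gripper_width: 0.0873
```

step_arm --commands '[[[38.8, 29.6, 0], 0], [[38.8, 29.6, 0], 0], [[38.8, 29.6, 0], 0], [[38.8, 29.6, 0], 0], [[38.8, 29.6, 0], 0], [[38.8, 29.6, 0], 0], [[38.8, 29.6, 0], 0], [[0, 0, 0], 10.4], [[0, 0, 0], 10.4], [[0, 0, 0], 10.4], [[0, 0, 0], 10.4], [[0, 0, 0], 10.5], [[0, 0, 0], 10.5], [[0, 0, 0], 10.5], [[0, 0, 0], 0], [[0, 0, 0], 0]]'

```text
time_s: 3.22
tcp_pos: [0.6024, 0.0033, 0.2664]
eef_rot: [180.0, -0.0, -98.2]
contact_force: [-0.7, 0.6, -0.1]
gripper_width: 0.0877
```

```bash
python3 - <<'E'
from plant import r, imaging
from h import *
s=r.get_state(); print(s["time_s"],s["tcp_pos"],s["eef_rot"],s["joints"],s["contact_force"])
p=s["tcp_pos"]; psi=np.radians(s["eef_rot"][2])
sh=np.array([.5473,.011]); k=sh+.055*np.array([np.cos(np.radians(-8.4)),np.sin(np.radians(-8.4))])
for d in (k-p[:2], sh-p[:2]): print("tool dx,dy mm",1000*(d@[np.cos(psi),np.sin(psi)]),1000*(d@[np.sin(psi),-np.cos(psi)]))
c=imaging.capture("scene"); cv2.imwrite("pics/s1.png",cv2.resize(c["img"][150:350,180:420,::-1],(720,600)))
E
```

```text
3.225 [0.60236409 0.00327948 0.26635788] [ 1.79977863e+02 -7.07058681e-03 -9.81836192e+01] [ 1.88760731e+01  1.24609200e+01 -5.35161064e+00 -3.96330088e-03
 -7.22103994e+01 -2.70584821e+01] [-0.65844022  0.5941876  -0.10372726]
tool dx,dy mm 0.40396311542335567 0.6027438196875758
tool dx,dy mm 0.1962529962419234 55.60235160471081
```

View pics/s1.png

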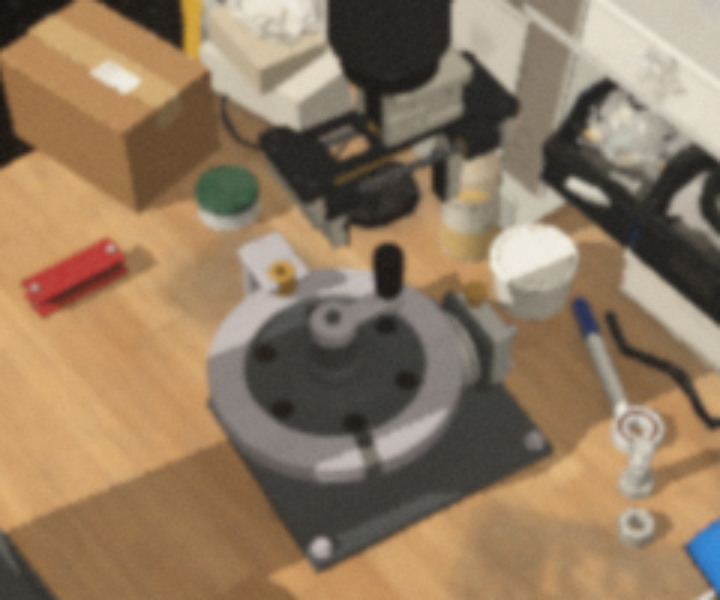

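```bash
python3 - <<'E'
from plant import r, imaging
from h import *
T=np.load("top0.npz"); S=np.load("scene0.npz")
t=[.6024,.0033,.2664]
for o in (-.044,0,.044,):
  q=np.array(t)+o*np.array([.99,-.146,0]); 
  print(o,(proj(S,q)-[180,150])*3, proj(T,q))
print((proj(S,[.6022,.003,.226])-[180,150])*3)
c=imaging.capture("top"); cv2.imwrite("pics/t1.png",cv2.resize(c["img"][150:340,220:420,::-1],(630,600)))
E
```

```text
-0.044 [339.83813863 237.67320987] [326.7737573  272.46725701]
0 [386.81842949 217.22768628] [330.15457047 250.78260661]
0.044 [432.77967289 197.22564565] [333.51881564 229.20422396]
[387.23148605 250.84694352]
```

View pics/t1.png

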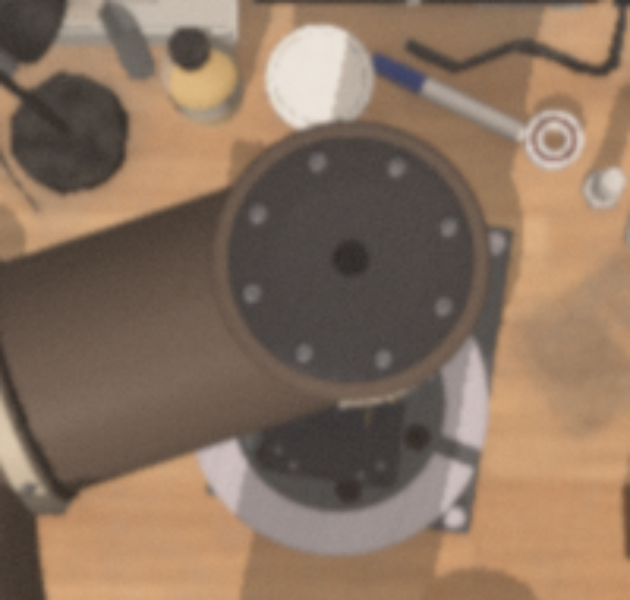

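step_arm --commands '[[[0.4, 0.6, 10], 0], [[0, 0, 12], 0], [[0, 0, 12], 0], [[0, 0, 12], 0], [[0, 0, 12], 0], [[0, 0, 12], 0], [[0, 0, 8], 0], [[0, 0, 4], 0], [[0, 0, 0], 0], [[0, 0, 0], 0]]'

```text
time_s: 4.58
tcp_pos: [0.6021, 0.003, 0.185]
eef_rot: [-180.0, 0.0, -98.4]
contact_force: [0.0, 0.5, 0.7]
gripper_width: 0.0877
```

step_arm --commands '[[[0, 0, 0], 0], [[0, 0, 0], 0], [[0, 0, 0], 0], [[0, 0, 0], 0], [[0, 0, 0], 0], [[0, 0, 0], 0]]' --gripper 1 --grip_force 40

```text
time_s: 5.32
tcp_pos: [0.6018, 0.003, 0.1846]
eef_rot: [180.0, -0.0, -98.4]
contact_force: [-0.1, -0.3, -0.2]
gripper_width: 0.0331
```

step_arm --commands '[[[0, 0, 0], 0], [[0, 0, 0], 0], [[0, 0, 0], 0]]'

```text
time_s: 5.7
tcp_pos: [0.6004, 0.0029, 0.1845]
eef_rot: [179.9, -0.0, -98.4]
contact_force: [-5.3, 0.0, 3.4]
gripper_width: 0.0253
```

```bash
python3 - <<'E'
from plant import r
s=r.get_state(); print(s)
import numpy as np
for N in (1,):
  # plan: slow start over first rows
  th=0; w=2*np.pi/32
  rows=[]
  inc=[.25,.5,.75]+[1]*61+[.75,.5,.25]
  inc=np.array(inc)*w
  print(len(inc),inc.sum()/2/np.pi)
  for i,d in enumerate(inc):
    a=th; th+=d
    rows.append([round(55*(np.sin(th)-np.sin(a)),1),round(-55*(np.cos(th)-np.cos(a)),1)])
    print(i,round(th,2),rows[-1])
  print(np.sum(rows,0))
E
```

```text
{'time_s': 5.7, 'joints': array([ 1.88844577e+01,  1.54087709e+01, -1.23723064e+01, -4.36903544e-02,
       -6.23543280e+01, -2.72816269e+01]), 'qd': array([ 0.00985433,  0.00273091, -0.00440382, -0.01660341, -0.01121019,
       -0.04844831]), 'joint_torque': array([-7.85857346e-01, -4.72388864e+01,  2.87911838e+01,  7.33031452e+00,
        1.72596406e+00, -1.22766042e-02]), 'tcp_pos': array([0.60041432, 0.00294447, 0.18452468]), 'eef_rot': array([ 1.79861933e+02, -2.77133913e-02, -9.84174540e+01]), 'contact_force': array([-5.33062497,  0.02566215,  3.35555367]), 'moment': array([ 0.59502997,  1.91763628, -0.01797815]), 'gripper_width': 0.02528005965637404}
67 2.0
0 0.05 [np.float64(2.7), np.float64(0.1)]
1 0.15 [np.float64(5.4), np.float64(0.5)]
2 0.29 [np.float64(7.9), np.float64(1.8)]
3 0.49 [np.float64(10.0), np.float64(4.1)]
4 0.69 [np.float64(9.0), np.float64(6.0)]
5 0.88 [np.float64(7.6), np.float64(7.6)]
6 1.08 [np.float64(6.0), np.float64(9.0)]
7 1.28 [np.float64(4.1), np.float64(10.0)]
8 1.47 [np.float64(2.1), np.float64(10.6)]
9 1.67 [np.float64(0.0), np.float64(10.8)]
10 
[... 1889 characters left out ...]
t64(-9.0), np.float64(-6.0)]
53 10.31 [np.float64(-7.6), np.float64(-7.6)]
54 10.5 [np.float64(-6.0), np.float64(-9.0)]
55 10.7 [np.float64(-4.1), np.float64(-10.0)]
56 10.9 [np.float64(-2.1), np.float64(-10.6)]
57 11.09 [np.float64(-0.0), np.float64(-10.8)]
58 11.29 [np.float64(2.1), np.float64(-10.6)]
59 11.49 [np.float64(4.1), np.float64(-10.0)]
60 11.68 [np.float64(6.0), np.float64(-9.0)]
61 11.88 [np.float64(7.6), np.float64(-7.6)]
62 12.08 [np.float64(9.0), np.float64(-6.0)]
63 12.27 [np.float64(10.0), np.float64(-4.1)]
64 12.42 [np.float64(7.9), np.float64(-1.8)]
65 12.52 [np.float64(5.4), np.float64(-0.5)]
66 12.57 [np.float64(2.7), np.float64(-0.1)]
[ 8.88178420e-16 -2.63400413e-14]
```

step_arm --commands '[[[0, 1.5, 0], 0], [[2.7, 0.1, 0], 0], [[5.4, 0.5, 0], 0], [[7.9, 1.8, 0], 0], [[10.0, 4.1, 0], 0], [[9.0, 6.0, 0], 0], [[7.6, 7.6, 0], 0]]'

```text
time_s: 6.58
tcp_pos: [0.5741, -0.0364, 0.1846]
eef_rot: [-180.0, 0.0, -98.4]
contact_force: [3.1, 5.9, -1.6]
gripper_width: 0.0256
```

```bash
cat > ck.py <<'E'
from plant import r
import numpy as np
s=r.get_state(); psi=np.radians(-98.4); c=np.array([.5460,.0110])
R=np.array([[np.cos(psi),np.sin(psi)],[np.sin(psi),-np.cos(psi)]])
d=R@(s["tcp_pos"][:2]-c)*1000; f=R@s["contact_force"][:2]
th=np.arctan2(d[0],-d[1])%(2*np.pi)
print("t",s["time_s"],"rad",np.hypot(*d),"th",th,"Ftool",f,"Ft",f@[np.cos(th),np.sin(th)],"Fr(out)",f@[np.sin(th),-np.cos(th)],"z",s["tcp_pos"][2],s["contact_force"][2],"w",s["gripper_width"],"joints",s["joints"].round(0),s["eef_rot"].round(1))
E
python3 ck.py
```

```text
t 6.575 rad 55.135220679363165 th 0.889158171812483 Ftool [-6.29771998 -2.22787804] Ft -5.698019022803444 Fr(out) -3.4867315179034137 z 0.18455933276576217 -1.5524326446276835 w 0.02557345494924201 joints [ 16.  13. -16.  -0. -61. -24.] [-180.     0.   -98.4]
```

step_arm --commands '[[[6.0, 9.0, 0], 0], [[4.1, 10.0, 0], 0], [[2.1, 10.6, 0], 0], [[0, 10.8, 0], 0], [[-2.1, 10.6, 0], 0], [[-4.1, 10.0, 0], 0], [[-6.0, 9.0, 0], 0], [[-7.6, 7.6, 0], 0], [[-9.0, 6.0, 0], 0], [[-10.0, 4.1, 0], 0], [[-10.6, 2.1, 0], 0]]'

```text
time_s: 7.95
tcp_pos: [0.4906, 0.0117, 0.1846]
eef_rot: [-180.0, -0.2, -98.4]
contact_force: [6.9, -7.3, -5.6]
gripper_width: 0.0256
```

```bash
python3 ck.py
```

```text
t 7.95 rad 55.42491368602801 th 3.007125575998557 Ftool [ 6.19818763 -7.87825659] Ft -7.198412633240143 Fr(out) -6.976196131909714 z 0.1845929629714879 -5.6417065344200825 w 0.025586450320709338 joints [ 25.   5. -26.   0. -59. -33.] [-180.    -0.2  -98.4]
```

step_arm --commands '[[[-10.8, 0, 0], 0], [[-10.6, -2.1, 0], 0], [[-10.0, -4.1, 0], 0], [[-9.0, -6.0, 0], 0], [[-7.6, -7.6, 0], 0], [[-6.0, -9.0, 0], 0], [[-4.1, -10.0, 0], 0], [[-2.1, -10.6, 0], 0], [[0, -10.8, 0], 0], [[2.1, -10.6, 0], 0], [[4.1, -10.0, 0], 0], [[6.0, -9.0, 0], 0], [[7.6, -7.6, 0], 0], [[9.0, -6.0, 0], 0], [[10.0, -4.1, 0], 0], [[10.6, -2.1, 0], 0]]'

```text
time_s: 9.95
tcp_pos: [0.6009, 0.0082, 0.1845]
eef_rot: [-180.0, 0.0, -98.4]
contact_force: [-4.1, 3.3, 2.1]
gripper_width: 0.0256
```

```bash
python3 ck.py
```

```text
t 9.95 rad 54.990500645797674 th 6.1883786555477185 Ftool [-2.68326173  4.53651636] Ft -3.1006596925276595 Fr(out) -4.262133693718936 z 0.18451945476520054 2.142900377610286 w 0.02557365022844008 joints [ 19.  15. -12.  -0. -62. -28.] [-180.     0.   -98.4]
```

Tracking is very good. On to the second turn.

step_arm --commands '[[[10.8, 0, 0], 0], [[10.6, 2.1, 0], 0], [[10.0, 4.1, 0], 0], [[9.0, 6.0, 0], 0], [[7.6, 7.6, 0], 0], [[6.0, 9.0, 0], 0], [[4.1, 10.0, 0], 0], [[2.1, 10.6, 0], 0], [[0, 10.8, 0], 0], [[-2.1, 10.6, 0], 0], [[-4.1, 10.0, 0], 0], [[-6.0, 9.0, 0], 0], [[-7.6, 7.6, 0], 0], [[-9.0, 6.0, 0], 0], [[-10.0, 4.1, 0], 0], [[-10.6, 2.1, 0], 0], [[-10.8, 0, 0], 0]]'

```text
time_s: 12.08
tcp_pos: [0.492, 0.0229, 0.1846]
eef_rot: [-180.0, -0.1, -98.4]
contact_force: [4.2, -3.5, -4.2]
gripper_width: 0.0253
```

```bash
python3 ck.py
```

```text
t 12.075 rad 55.34952752448208 th 3.212229492079629 Ftool [ 2.87049385 -4.66991993] Ft -2.5337414367885587 Fr(out) -4.860868383590417 z 0.18457798277733029 -4.155595511280994 w 0.0253348162078481 joints [ 26.   5. -25.   0. -60. -34.] [-1.80e+02 -1.00e-01 -9.84e+01]
```

step_arm --commands '[[[-10.6, -2.1, 0], 0], [[-10.0, -4.1, 0], 0], [[-9.0, -6.0, 0], 0], [[-7.6, -7.6, 0], 0], [[-6.0, -9.0, 0], 0], [[-4.1, -10.0, 0], 0], [[-2.1, -10.6, 0], 0], [[0, -10.8, 0], 0], [[2.1, -10.6, 0], 0], [[4.1, -10.0, 0], 0], [[6.0, -9.0, 0], 0], [[7.6, -7.6, 0], 0], [[9.0, -6.0, 0], 0], [[10.0, -4.1, 0], 0], [[7.9, -1.8, 0], 0], [[5.4, -0.5, 0], 0], [[2.7, -0.1, 0], 0], [[0, 0, 0], 0], [[0, 0, 0], 0]]'

```text
time_s: 14.45
tcp_pos: [0.6003, 0.0028, 0.1845]
eef_rot: [180.0, -0.0, -98.4]
contact_force: [-0.6, -2.0, 0.2]
gripper_width: 0.0256
```

```bash
python3 ck.py
```

```text
t 14.45 rad 54.89545614955773 th 0.003658382530466436 Ftool [2.04537589 0.26702922] Ft 2.0463391000729825 Fr(out) -0.2595446831375798 z 0.18453972745700986 0.18637787977737263 w 0.025613131457696312 joints [ 19.  15. -13.   0. -62. -27.] [180.   -0.  -98.4]
```

step_arm --commands '[[[0, 0, 0], 0], [[0, 0, 0], 0], [[0, 0, 0], 0], [[0, 0, 0], 0], [[0, 0, -10], 0], [[0, 0, -25], 0], [[0, 0, -25], 0], [[22.2, 7.7, 0], 0], [[42.2, 14.7, 0], 0], [[42.2, 14.7, 0], 0], [[42.2, 14.7, 0], 0], [[42.2, 14.7, 0], 0], [[42.2, 14.7, 0], 0], [[42.2, 14.7, 0], 0], [[20.0, 7.0, 0], 0]]' --gripper 0

```text
time_s: 16.32
tcp_pos: [0.4533, -0.2758, 0.2445]
eef_rot: [180.0, 0.0, -98.5]
contact_force: [0.6, 1.0, -0.5]
gripper_width: 0.0878
```

step_arm --commands '[[[0, 0, 14], -10], [[0, 0, 14], -10], [[0, 0, 14], -10], [[0, 0, 14], -10], [[0, 0, 14], -10], [[0, 0, 14], -10], [[0, 0, 14], -10], [[0, 0, 14], -10], [[0, 0, 14], -10], [[0, 0, 0], 0]]'

```text
time_s: 17.58
tcp_pos: [0.4539, -0.274, 0.1176]
eef_rot: [-180.0, 0.1, -8.5]
contact_force: [0.2, 0.2, 1.2]
gripper_width: 0.0875
```

```bash
python3 - <<'E'
from plant import r, imaging
from h import *
s=r.get_state(); print(s)
c=imaging.capture("scene"); cv2.imwrite("pics/s2.png",cv2.resize(c["img"][220:420,200:440,::-1],(720,600)))
E
```

```text
{'time_s': 17.575, 'joints': array([-9.91918573e+00,  1.28063196e+01, -2.58724582e+01, -1.64214608e-02,
       -5.14643345e+01,  9.14197277e+01]), 'qd': array([ 0.09697908, -0.8364014 ,  1.5075204 ,  0.50423544, -0.96939087,
       -5.64446962]), 'joint_torque': array([  0.06959177, -41.88878059,  23.926422  ,   5.58662385,
         0.34117187,   1.53621856]), 'tcp_pos': array([ 0.45387117, -0.27399436,  0.11762396]), 'eef_rot': array([-1.79983638e+02,  1.42751854e-01, -8.50968432e+00]), 'contact_force': array([0.1808453 , 0.21525809, 1.24255354]), 'moment': array([-0.03692421, -0.00809352,  0.01180969]), 'gripper_width': 0.08750657264726408}
```

View pics/s2.png

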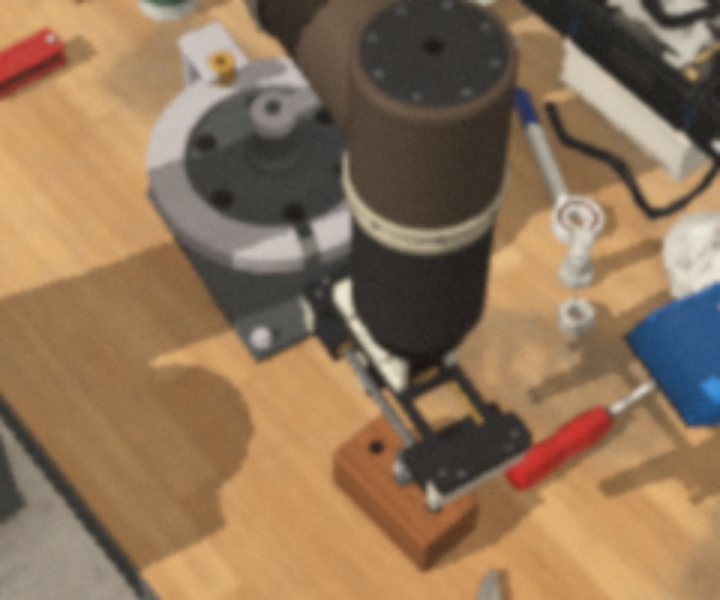

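step_arm --commands '[[[0, 0, 0], 0], [[0, 0, 8], 0], [[0, 0, 15], 0], [[0, 0, 15], 0], [[0, 0, 13], 0], [[0, 0, 6], 0], [[0, 0, 3], 0], [[0, 0, 0], 0]]' --gripper 0.45 --grip_force 6

```text
time_s: 18.62
tcp_pos: [0.4554, -0.274, 0.0586]
eef_rot: [180.0, -0.0, -8.4]
contact_force: [-0.6, -0.3, 0.1]
gripper_width: 0.048
```

step_arm --commands '[[[0, 0, 0], 0], [[0, 0, 0], 0], [[0, 0, 0], 0], [[0, 0, 0], 0], [[0, 0, 0], 0], [[0, 0, 0], 0]]' --gripper 1

```text
time_s: 19.38
tcp_pos: [0.4554, -0.274, 0.0587]
eef_rot: [180.0, -0.0, -8.4]
contact_force: [-0.1, 1.1, 2.7]
gripper_width: 0.0167
```

```bash
python3 - <<'E'
from plant import r
s=r.get_state()
for k in ("time_s","tcp_pos","eef_rot","contact_force","gripper_width"): print(k,s[k])
E
```

```text
time_s 19.375
tcp_pos [ 0.45544687 -0.27395831  0.0587132 ]
eef_rot [ 1.79997984e+02 -1.47057220e-02 -8.40874302e+00]
contact_force [-0.11615067  1.05220566  2.70120583]
gripper_width 0.01667033155011203
```

step_arm --commands '[[[0, 0, 0], 0], [[0, 0, 0], 0], [[0, 0, 0], 0], [[0, 0, 0], 0], [[0, 0, 0], 10], [[0, 0, 0], 10], [[0, 0, 0], 10], [[0, 0, 0], 10], [[0, 0, 0], 10], [[0, 0, 0], 10], [[0, 0, 0], 10], [[0, 0, 0], 10], [[0, 0, 0], 10], [[0, 0, 0], 0]]' --gripper 0.45

```text
time_s: 21.12
tcp_pos: [0.4553, -0.274, 0.0586]
eef_rot: [-180.0, -0.0, -98.3]
contact_force: [0.3, -0.3, -0.3]
gripper_width: 0.0484
```

step_arm --commands '[[[0, 0, 0], 0], [[0, 0, 0], 0], [[0, 0, 0], 0], [[0, 0, 0], 0], [[0, 0, 0], 0], [[0, 0, 0], 0]]' --gripper 1 --grip_force 20

```text
time_s: 21.88
tcp_pos: [0.455, -0.2739, 0.0585]
eef_rot: [180.0, 0.0, -98.4]
contact_force: [-2.4, 1.6, 1.6]
gripper_width: 0.0166
```

```bash
python3 - <<'E'
from plant import r
s=r.get_state()
for k in ("time_s","tcp_pos","eef_rot","contact_force","gripper_width"): print(k,s[k])
E
```

```text
time_s 21.875
tcp_pos [ 0.45497482 -0.27385435  0.0585034 ]
eef_rot [ 1.79964406e+02  5.73624100e-03 -9.84095800e+01]
contact_force [-2.44865682  1.57680437  1.59164449]
gripper_width 0.01663337699906867
```

step_arm --commands '[[[0, 0, -6], 0], [[0, 0, -15], 0], [[0, 0, -25], 0], [[0, 0, -30], 0], [[0, 0, -30], 0], [[0, 0, -30], 0], [[0, 0, -30], 0], [[0, 0, -20], 0], [[0, 0, 0], 0]]'

```text
time_s: 23.0
tcp_pos: [0.4563, -0.2743, 0.2472]
eef_rot: [-179.7, -0.0, -98.4]
contact_force: [-0.1, 0.5, -1.9]
gripper_width: 0.0165
```

step_arm --commands '[[[-20, -2.4, 0], 0], [[-40, -4.9, 0], 0], [[-40, -4.9, 0], 0], [[-40, -4.9, 0], 0], [[-40, -4.9, 0], 0], [[-40, -4.9, 0], 0], [[-40, -4.9, 0], 0], [[-40, -4.9, 0], 0], [[-40, -4.9, 0], 0], [[-30, -3.7, 0], 0], [[-20.2, -2.5, 0], 0], [[0, 0, 0], 0], [[0, 0, 0], 0]]'

```text
time_s: 24.62
tcp_pos: [0.5593, 0.1045, 0.2443]
eef_rot: [180.0, -0.0, -98.4]
contact_force: [0.1, 0.3, -0.4]
gripper_width: 0.0165
```

```bash
python3 - <<'E'
from plant import r, imaging
from h import *
s=r.get_state()
for k in ("time_s","tcp_pos","eef_rot","contact_force","gripper_width"): print(k,s[k])
c=imaging.capture("scene"); np.savez("s3.npz",**c); cv2.imwrite("pics/s3.png",cv2.resize(c["img"][200:300,230:350,::-1],(720,600),interpolation=cv2.INTER_CUBIC))
p=s["tcp_pos"]
print((proj(c,p-[0,0,.0525])-[230,200])*6,(proj(c,[.5597,.105,.14])-[230,200])*6)
E
```

```text
time_s 24.625
tcp_pos [0.55933023 0.10446615 0.24431009]
eef_rot [ 1.79965983e+02 -2.23042993e-02 -9.84283254e+01]
contact_force [ 0.12959419  0.3438285  -0.43542704]
gripper_width 0.01647633420686671
[251.19551536 167.21012818] [257.82477183 245.13867834]
```

View pics/s3.png

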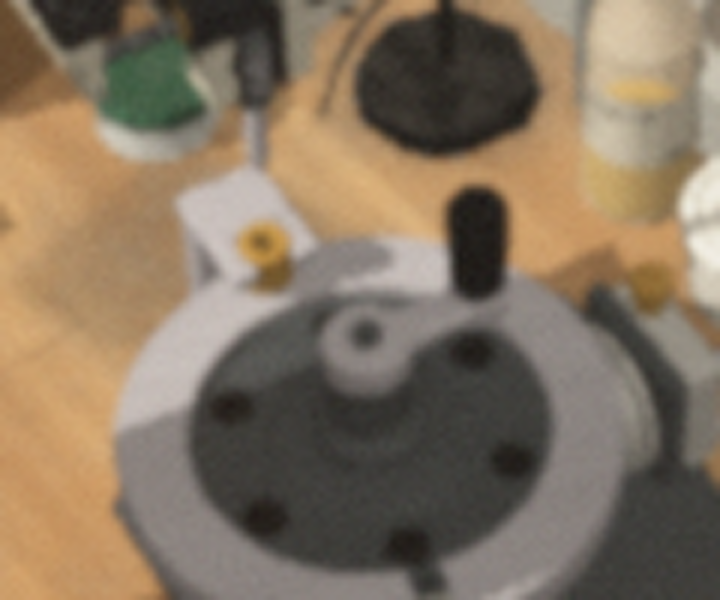

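step_arm --commands '[[[-0.5, -0.3, 8], 0], [[0, 0, 15], 0], [[0, 0, 15], 0], [[0, 0, 8], 0], [[0, 0, 4], 0], [[0, 0, 2], 0], [[0, 0, 2], 0], [[0, 0, 2], 0], [[0, 0, 0], 0]]'

```text
time_s: 25.8
tcp_pos: [0.56, 0.1055, 0.1886]
eef_rot: [180.0, 0.0, -98.4]
contact_force: [-0.3, 0.1, -0.6]
gripper_width: 0.0166
```

```bash
python3 - <<'E'
from plant import r, imaging
from h import *
s=r.get_state()
for k in ("time_s","tcp_pos","eef_rot","contact_force","gripper_width"): print(k,s[k])
c=imaging.capture("scene"); cv2.imwrite("pics/s4.png",cv2.resize(c["img"][200:300,230:350,::-1],(720,600),interpolation=cv2.INTER_CUBIC))
E
```

```text
time_s 25.8
tcp_pos [0.56003791 0.10550883 0.18855894]
eef_rot [ 1.79999782e+02  5.66328718e-04 -9.84116794e+01]
contact_force [-0.3477963   0.07837569 -0.64717631]
gripper_width 0.01656754878610784
```

View pics/s4.png

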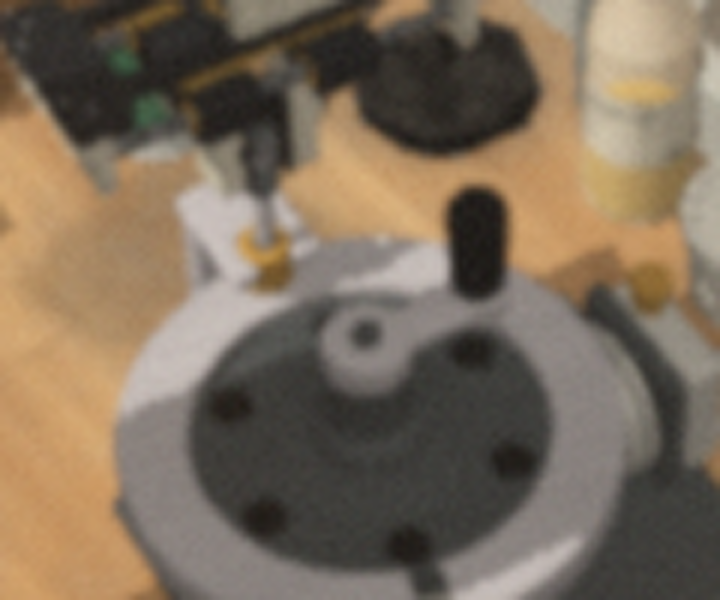

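step_arm --commands '[[[0.2, 0.1, 2], 0], [[0, 0, 3], 0], [[0, 0, 3], 0], [[0, 0, 3], 0], [[0, 0, 3], 0], [[0, 0, 0], 0]]'

```text
time_s: 26.6
tcp_pos: [0.5599, 0.1055, 0.1742]
eef_rot: [180.0, 0.0, -98.4]
contact_force: [0.1, 1.8, -3.0]
gripper_width: 0.0164
```

step_arm --commands '[[[0, 0, 3], 0], [[0, 0, 3], 0], [[0, 0, 2], 0], [[0, 0, 0], 0]]'

```text
time_s: 27.1
tcp_pos: [0.56, 0.1054, 0.1663]
eef_rot: [180.0, 0.0, -98.4]
contact_force: [1.8, 3.0, -1.3]
gripper_width: 0.0162
```

step_arm --commands '[[[-0.7, -0.3, 0], 0], [[0, 0, 0], 0]]'

```text
time_s: 27.35
tcp_pos: [0.5601, 0.1057, 0.1663]
eef_rot: [180.0, -0.0, -98.4]
contact_force: [-0.3, 0.9, -2.2]
gripper_width: 0.0163
```

step_arm --commands '[[[0, 0, 0], 0], [[0, 0, 0], 0], [[0, 0, 0], 0], [[0, 0, 0], 0], [[0, 0, -4], 0], [[0, 0, -8], 0], [[0, 0, -16], 0], [[0, 0, -20], 0], [[0, 0, -22], 0], [[0, 0, 0], 0]]' --gripper 0.3

```text
time_s: 28.6
tcp_pos: [0.5616, 0.1064, 0.2397]
eef_rot: [-179.8, 0.1, -98.4]
contact_force: [0.6, 0.1, 0.3]
gripper_width: 0.0607
```

```bash
python3 - <<'E'
from plant import r, imaging
from h import *
s=r.get_state()
for k in ("time_s","tcp_pos","eef_rot","contact_force","gripper_width"): print(k,s[k])
c=imaging.capture("scene"); np.savez("s5.npz",**c); cv2.imwrite("pics/s5.png",cv2.resize(c["img"][200:300,230:350,::-1],(720,600),interpolation=cv2.INTER_CUBIC))
for z in (.14,.154,.19,.176): print(z,(proj(c,[.5600,.106,z])-[230,200])*6)
E
```

```text
time_s 28.6
tcp_pos [0.56155575 0.10638505 0.23966782]
eef_rot [-1.79766949e+02  1.36711755e-01 -9.83969119e+01]
contact_force [0.63349507 0.05258171 0.28769552]
gripper_width 0.060707543743922884
0.14 [257.02642237 243.5208512 ]
0.154 [255.2517358  222.57282989]
0.19 [250.57089235 167.32115327]
0.176 [252.41167179 189.0493208 ]
```

View pics/s5.png

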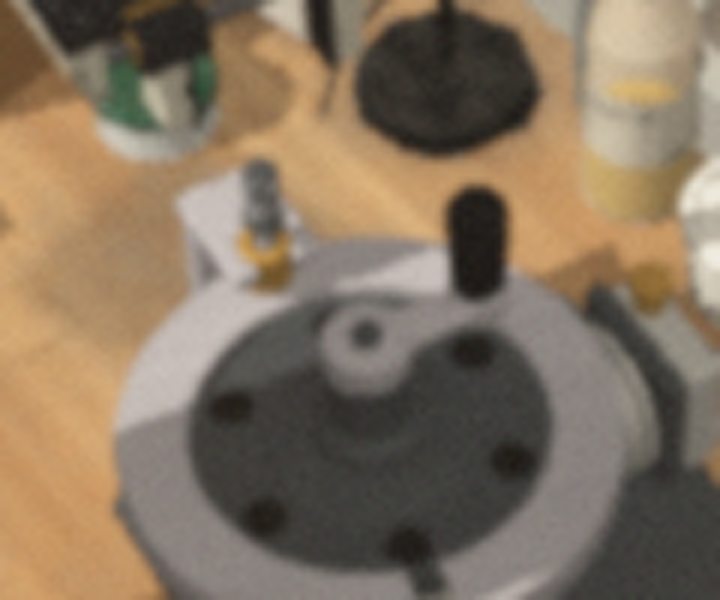

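step_arm --commands '[[[12, -6.8, 0], 0], [[24, -13.7, 0], 0], [[24, -13.7, 0], 0], [[24, -13.7, 0], 0], [[11.8, -6.9, 0], 0], [[0, 0, 0], 0], [[0, 0, 0], 0]]' --gripper 0.2

```text
time_s: 29.52
tcp_pos: [0.6003, 0.0034, 0.2363]
eef_rot: [180.0, 0.0, -98.4]
contact_force: [-0.3, 0.7, 0.0]
gripper_width: 0.0701
```

```bash
python3 ck.py; python3 -c "
from plant import r
print(r.get_state()['tcp_pos'])"
```

```text
t 29.525 rad 54.86973359535814 th 6.276061891202272 Ftool [-0.684167    0.37474042] Ft -0.686819055617444 Fr(out) -0.36985734249050356 z 0.23633093778961972 0.017157549032352754 w 0.0700637188580831 joints [ 19.  13.  -8.  -0. -69. -27.] [180.    0.  -98.4]
[0.60033683 0.00337133 0.23633094]
```

step_arm --commands '[[[0.4, 0, 8], 0], [[0, 0, 12], 0], [[0, 0, 14], 0], [[0, 0, 10], 0], [[0, 0, 5], 0], [[0, 0, 2.5], 0], [[0, 0, 0], 0]]'

```text
time_s: 30.4
tcp_pos: [0.6006, 0.0028, 0.1851]
eef_rot: [-180.0, -0.0, -98.4]
contact_force: [-1.0, 0.2, 0.5]
gripper_width: 0.0703
```

step_arm --commands '[[[0, 0, 0], 0], [[0, 0, 0], 0], [[0, 0, 0], 0], [[0, 0, 0], 0], [[0, 0, 0], 0], [[0, 0, 0], 0]]' --gripper 1 --grip_force 40

```text
time_s: 31.15
tcp_pos: [0.6003, 0.0028, 0.1851]
eef_rot: [180.0, -0.0, -98.4]
contact_force: [-0.9, -0.1, 0.6]
gripper_width: 0.0258
```

```bash
python3 ck.py; python3 - <<'E'
import numpy as np
th=0
inc=[.03,.06]+[.1]*25
for d in inc:
    a=th;th+=d
    print(round(th,2),[[round(55*(np.sin(th)-np.sin(a)),1),round(-55*(np.cos(th)-np.cos(a)),1),0],0])
E
```

```text
t 31.15 rad 54.92480553432048 th 0.0028638750965172327 Ftool [0.24435614 0.89952403] Ft 0.24693126191747933 Fr(out) -0.8988205330770767 z 0.18506912819961122 0.6088880953732811 w 0.025762063311910856 joints [ 19.  15. -12.  -0. -62. -27.] [180.   -0.  -98.4]
0.03 [[np.float64(1.6), np.float64(0.0), 0], 0]
0.09 [[np.float64(3.3), np.float64(0.2), 0], 0]
0.19 [[np.float64(5.4), np.float64(0.8), 0], 0]
0.29 [[np.float64(5.3), np.float64(1.3), 0], 0]
0.39 [[np.float64(5.2), np.float64(1.8), 0], 0]
0.49 [[np.float64(5.0), np.float64(2.3), 0], 0]
0.59 [[np.float64(4.7), np.float64(2.8), 0], 0]
0.69 [[np.float64(4.4), np.float64(3.3), 0], 0]
0.79 [[np.float64(4.1), np.float64(3.7), 0], 0]
0.89 [[np.float64(3.7), np.float64(4.1), 0], 0]
0.99 [[np.float64(3.2), np.float64(4.4), 0], 0]
1.09 [[np.float64(2.8), np.float64(4.7), 0], 0]
1.19 [[np.float64(2.3), np.float64(5.0), 0], 0]
1.29 [[np.float64(1.8), np.float64(5.2), 0], 0]
1.39 [[np.float64(1.3), np.float64(5.4), 0], 0]
1.49 [[np.float64(0.7), np.float64(5.5), 0], 0]
1.59 [[np.float64(0.2), np.float64(5.5), 0], 0]
1.69 [[np.float64(-0.4), np.float64(5.5), 0], 0]
1.79 [[np.float64(-0.9), np.float64(5.4), 0], 0]
1.89 [[np.float64(-1.5), np.float64(5.3), 0], 0]
1.99 [[np.float64(-2.0), np.float64(5.1), 0], 0]
2.09 [[np.float64(-2.5), np.float64(4.9), 0], 0]
2.19 [[np.float64(-3.0), np.float64(4.6), 0], 0]
2.29 [[np.float64(-3.4), np.float64(4.3), 0], 0]
2.39 [[np.float64(-3.8), np.float64(3.9), 0], 0]
2.49 [[np.float64(-4.2), np.float64(3.5), 0], 0]
2.59 [[np.float64(-4.5), np.float64(3.1), 0], 0]
```

```bash
python3 - <<'E'
import numpy as np
th=0
inc=[.03,.05]+[.07]*35
o=[]
for d in inc:
    a=th;th+=d
    o.append([[float(round(55*(np.sin(th)-np.sin(a)),1)),float(round(-55*(np.cos(th)-np.cos(a)),1)),0],0])
print(o[:19]);print(o[19:],th,np.sum([x[0] for x in o],0), 55*np.sin(th),55*(1-np.cos(th)))
E
```

```text
[[[1.6, 0.0, 0], 0], [[2.7, 0.2, 0], 0], [[3.8, 0.4, 0], 0], [[3.8, 0.7, 0], 0], [[3.7, 1.0, 0], 0], [[3.6, 1.2, 0], 0], [[3.6, 1.5, 0], 0], [[3.4, 1.7, 0], 0], [[3.3, 2.0, 0], 0], [[3.2, 2.2, 0], 0], [[3.0, 2.4, 0], 0], [[2.8, 2.6, 0], 0], [[2.6, 2.8, 0], 0], [[2.4, 3.0, 0], 0], [[2.2, 3.1, 0], 0], [[2.0, 3.3, 0], 0], [[1.8, 3.4, 0], 0], [[1.5, 3.5, 0], 0], [[1.3, 3.6, 0], 0]]
[[[1.0, 3.7, 0], 0], [[0.7, 3.8, 0], 0], [[0.5, 3.8, 0], 0], [[0.2, 3.8, 0], 0], [[-0.1, 3.8, 0], 0], [[-0.3, 3.8, 0], 0], [[-0.6, 3.8, 0], 0], [[-0.9, 3.8, 0], 0], [[-1.1, 3.7, 0], 0], [[-1.4, 3.6, 0], 0], [[-1.6, 3.5, 0], 0], [[-1.9, 3.4, 0], 0], [[-2.1, 3.2, 0], 0], [[-2.3, 3.1, 0], 0], [[-2.5, 2.9, 0], 0], [[-2.7, 2.7, 0], 0], [[-2.9, 2.5, 0], 0], [[-3.1, 2.3, 0], 0]] 2.5300000000000002 [31.2 99.8  0. ] 31.579468159501477 100.03040296025601
```

step_arm --commands '[[[1.6, 0.0, 0], 0], [[2.7, 0.2, 0], 0], [[3.8, 0.4, 0], 0], [[3.8, 0.7, 0], 0], [[3.7, 1.0, 0], 0], [[3.6, 1.2, 0], 0], [[3.6, 1.5, 0], 0], [[3.4, 1.7, 0], 0], [[3.3, 2.0, 0], 0], [[3.2, 2.2, 0], 0], [[3.0, 2.4, 0], 0], [[2.8, 2.6, 0], 0], [[2.6, 2.8, 0], 0], [[2.4, 3.0, 0], 0], [[2.2, 3.1, 0], 0], [[2.0, 3.3, 0], 0], [[1.8, 3.4, 0], 0], [[1.5, 3.5, 0], 0], [[1.3, 3.6, 0], 0]]'

```text
time_s: 33.52
tcp_pos: [0.5568, -0.0429, 0.1851]
eef_rot: [-179.8, 0.1, -98.4]
contact_force: [8.0, 2.6, -5.6]
gripper_width: 0.0253
```

step_arm --commands '[[[1.0, 3.7, 0], 0], [[0.7, 3.8, 0], 0], [[0.5, 3.8, 0], 0], [[0.2, 3.8, 0], 0], [[-0.1, 3.8, 0], 0], [[-0.3, 3.8, 0], 0], [[-0.6, 3.8, 0], 0], [[-0.9, 3.8, 0], 0], [[-1.1, 3.7, 0], 0], [[-1.4, 3.6, 0], 0], [[-1.6, 3.5, 0], 0], [[-1.9, 3.4, 0], 0], [[-2.1, 3.2, 0], 0], [[-2.3, 3.1, 0], 0], [[-2.5, 2.9, 0], 0], [[-2.7, 2.7, 0], 0], [[-2.9, 2.5, 0], 0], [[-3.1, 2.3, 0], 0]]'

```text
time_s: 35.78
tcp_pos: [0.498, -0.016, 0.1851]
eef_rot: [-179.9, -0.2, -98.4]
contact_force: [7.3, -13.5, -5.8]
gripper_width: 0.0256
```

```bash
python3 ck.py; python3 - <<'E'
import numpy as np
th=2.53
inc=[.04,.03,.02,.02]+[.0125]*50
for i,d in enumerate(inc):
    a=th;th+=d
    if i<4 or (i-4)%4==0: print(round(th,3),[[float(round(55*(np.sin(th)-np.sin(a)),2)),float(round(-55*(np.cos(th)-np.cos(a)),2)),0],0])
E
```

```text
t 35.775 rad 55.0748580543797 th 2.4819180222867296 Ftool [12.30956736 -9.20136669] Ft -15.366065268675467 Fr(out) 0.2731953576974605 z 0.1851198368263915 -5.7551157683306196 w 0.02562896329782765 joints [ 21.   6. -25.   0. -60. -30.] [-179.9   -0.2  -98.4]
2.57 [[-1.83, 1.23, 0], 0]
2.6 [[-1.4, 0.87, 0], 0]
2.62 [[-0.95, 0.56, 0], 0]
2.64 [[-0.96, 0.54, 0], 0]
2.652 [[-0.6, 0.33, 0], 0]
2.703 [[-0.62, 0.3, 0], 0]
2.753 [[-0.63, 0.26, 0], 0]
2.803 [[-0.65, 0.23, 0], 0]
2.853 [[-0.66, 0.2, 0], 0]
2.903 [[-0.67, 0.17, 0], 0]
2.953 [[-0.67, 0.13, 0], 0]
3.003 [[-0.68, 0.1, 0], 0]
3.053 [[-0.68, 0.07, 0], 0]
3.103 [[-0.69, 0.03, 0], 0]
3.153 [[-0.69, -0.0, 0], 0]
3.203 [[-0.69, -0.04, 0], 0]
3.253 [[-0.68, -0.07, 0], 0]
```

step_arm --commands '[[[-1.83, 1.23, 0], 0], [[-1.4, 0.87, 0], 0], [[-0.95, 0.56, 0], 0], [[-0.96, 0.54, 0], 0], [[-0.6, 0.33, 0], 0], [[-0.6, 0.32, 0], 0], [[-0.61, 0.31, 0], 0], [[-0.61, 0.31, 0], 0], [[-0.62, 0.3, 0], 0], [[-0.62, 0.29, 0], 0], [[-0.62, 0.28, 0], 0], [[-0.63, 0.27, 0], 0], [[-0.63, 0.26, 0], 0], [[-0.64, 0.25, 0], 0]]'

```text
time_s: 37.52
tcp_pos: [0.4929, -0.0039, 0.1851]
eef_rot: [-180.0, -0.2, -98.4]
contact_force: [4.3, -11.2, -3.0]
gripper_width: 0.0254
```

```bash
python3 ck.py
```

```text
t 37.525 rad 55.15785599178715 th 2.721573324520576 Ftool [10.49137382 -5.92727369] Ft -11.996487133266166 Fr(out) -1.1339288288795248 z 0.1850852526485771 -2.971141915460558 w 0.0253521201656992 joints [ 23.   5. -25.   0. -60. -31.] [-180.    -0.2  -98.4]
```

step_arm --commands '[[[-0.64, 0.25, 0], 0], [[-0.64, 0.24, 0], 0], [[-0.65, 0.23, 0], 0], [[-0.65, 0.23, 0], 0], [[-0.65, 0.22, 0], 0], [[-0.66, 0.21, 0], 0], [[-0.66, 0.2, 0], 0], [[-0.66, 0.2, 0], 0]]'

```text
time_s: 38.52
tcp_pos: [0.4916, 0.0017, 0.1851]
eef_rot: [180.0, -0.2, -98.4]
contact_force: [1.2, -9.6, -1.7]
gripper_width: 0.0254
```

```bash
python3 ck.py
```

```text
t 38.525 rad 55.20107656325027 th 2.825111119824597 Ftool [ 9.34627223 -2.57138895] Ft -9.682381996949827 Fr(out) 0.4651070602894627 z 0.1850833077273264 -1.6571603201368352 w 0.025390282899726203 joints [ 23.   5. -25.   0. -60. -32.] [180.   -0.2 -98.4]
```

step_arm --commands '[[[-0.67, 0.19, 0], 0], [[-0.67, 0.18, 0], 0], [[-0.67, 0.17, 0], 0], [[-0.67, 0.16, 0], 0]]'

```text
time_s: 39.02
tcp_pos: [0.4912, 0.0047, 0.1851]
eef_rot: [180.0, -0.2, -98.4]
contact_force: [1.2, -8.1, -0.9]
gripper_width: 0.0257
```

```bash
python3 ck.py
```

```text
t 39.025 rad 55.200261775604176 th 2.8803929139951103 Ftool [ 7.85794404 -2.38550596] Ft -8.207441822989956 Fr(out) -0.27535786769653303 z 0.18505741657824992 -0.9365760403060643 w 0.025739672926741335 joints [ 24.   5. -25.   0. -60. -32.] [180.   -0.2 -98.4]
```

step_arm --commands '[[[-0.67, 0.15, 0], 0], [[-0.67, 0.14, 0], 0], [[-0.67, 0.13, 0], 0]]'

```text
time_s: 39.4
tcp_pos: [0.4909, 0.0069, 0.1851]
eef_rot: [180.0, -0.2, -98.4]
contact_force: [-0.1, -7.4, -0.9]
gripper_width: 0.0255
```

```bash
python3 ck.py
```

```text
t 39.4 rad 55.202295840344135 th 2.9213583713258497 Ftool [ 7.38538281 -0.94046297] Ft -7.412450351078047 Fr(out) 0.6956505147231404 z 0.18505351761682987 -0.8908536448101596 w 0.02553734099592049 joints [ 24.   5. -25.   0. -60. -32.] [180.   -0.2 -98.4]
```

step_arm --commands '[[[-0.67, 0.12, 0], 0], [[-0.67, 0.12, 0], 0]]'

```text
time_s: 39.65
tcp_pos: [0.4908, 0.0084, 0.185]
eef_rot: [180.0, -0.2, -98.4]
contact_force: [-0.7, -6.8, 0.8]
gripper_width: 0.0257
```

```bash
cat > look.py <<'E'
import sys
from plant import r, imaging
from h import *
c=imaging.capture("scene"); cv2.imwrite(f"pics/{sys.argv[1]}.png",cv2.resize(c["img"][200:300,230:350,::-1],(720,600),interpolation=cv2.INTER_CUBIC))
E
python3 ck.py; python3 look.py s6
```

```text
t 39.65 rad 55.21283383517124 th 2.947334674630961 Ftool [ 6.84974285 -0.33446352] Ft -6.785471598350873 Fr(out) 0.9940915912391177 z 0.1850364267181107 0.8121677157022849 w 0.02570259299501157 joints [ 24.   5. -25.   0. -60. -33.] [180.   -0.2 -98.4]
```

View pics/s6.png

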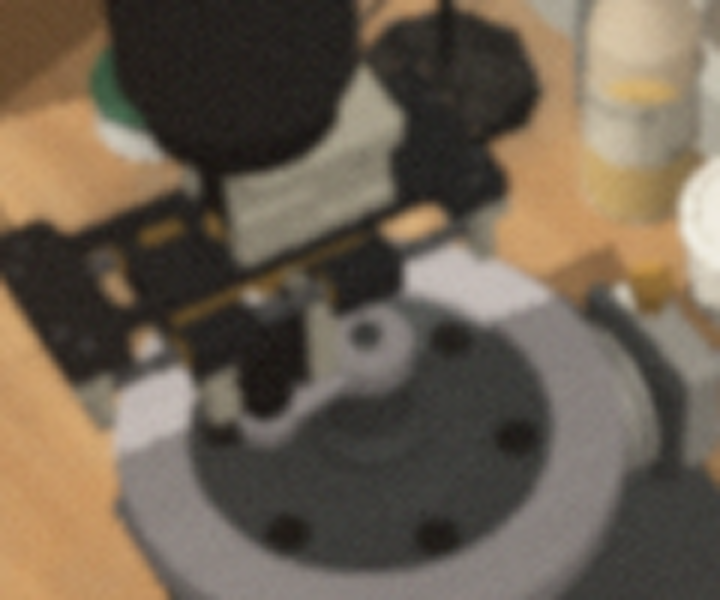

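step_arm --commands '[[[-0.68, 0.11, 0], 0], [[-0.68, 0.1, 0], 0]]'

```text
time_s: 39.95
tcp_pos: [0.4908, 0.0094, 0.185]
eef_rot: [180.0, -0.2, -98.4]
contact_force: [2.0, -9.9, -1.4]
gripper_width: 0.0256
```

```bash
python3 ck.py
```

```text
t 39.95 rad 55.24493427545294 th 2.965623998318454 Ftool [ 9.50987121 -3.39893963] Ft -9.958039208667882 Fr(out) -1.6816349740812637 z 0.1850387173063093 -1.383432856345492 w 0.02555070403433395 joints [ 24.   5. -25.   0. -60. -33.] [180.   -0.2 -98.4]
```

step_arm --commands '[[[-0.68, 0.1, 0], 0]]'

```text
time_s: 40.08
tcp_pos: [0.4908, 0.0096, 0.1851]
eef_rot: [180.0, -0.3, -98.4]
contact_force: [1.2, -13.9, -0.6]
gripper_width: 0.0254
```

```bash
python3 ck.py
```

```text
t 40.075 rad 55.250220282981225 th 2.9690332366450405 Ftool [13.54165946 -3.21727481] Ft -13.892965895573987 Fr(out) -0.8443321934198966 z 0.18506429608630698 -0.5633871921788065 w 0.025434185036308527 joints [ 24.   5. -26.   0. -60. -33.] [180.   -0.3 -98.4]
```

step_arm --commands '[[[1.0, -0.15, 0], 0], [[1.0, -0.15, 0], 0], [[0, 0, 0], 0]]'

```text
time_s: 40.45
tcp_pos: [0.4909, 0.0091, 0.185]
eef_rot: [180.0, -0.1, -98.4]
contact_force: [-1.2, -6.1, 1.8]
gripper_width: 0.0254
```

```bash
python3 ck.py; python3 - <<'E'
from plant import imaging
import cv2
c=imaging.capture("top"); cv2.imwrite("pics/t7.png",cv2.resize(c["img"][220:320,240:380,::-1],(770,550),interpolation=cv2.INTER_CUBIC))
E
```

```text
t 40.45 rad 55.16587146737228 th 2.959824283122904 Ftool [6.24486784 0.25867566] Ft -6.095226602748261 Fr(out) 1.3832932149640171 z 0.18504273613703504 1.818204838709869 w 0.025446799461575072 joints [ 24.   5. -25.   0. -60. -33.] [ 1.80e+02 -1.00e-01 -9.84e+01]
```

View pics/t7.png

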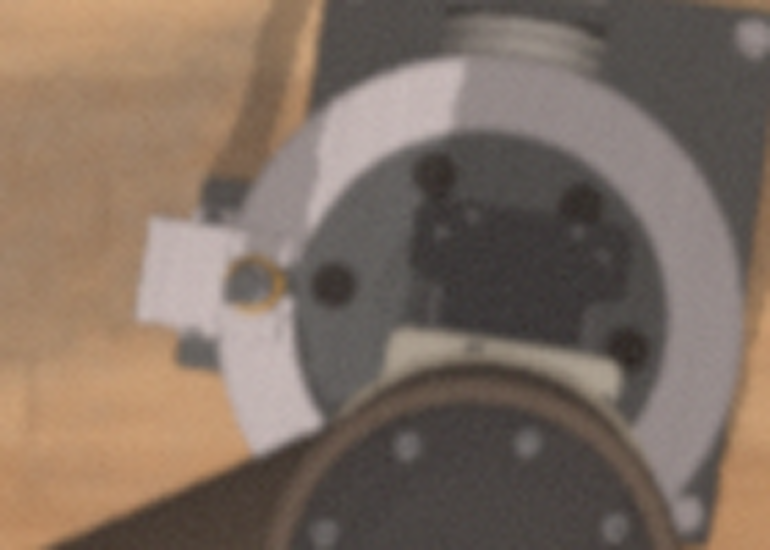

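The top view shows the pin head in the bush at (255,278) and the notch lined up beneath it. The depth at the head will show whether it has dropped.

```bash
python3 - <<'E'
from plant import imaging
from h import *
c=imaging.capture("top")
for v in range(267,276):
    print(v,[int(1000*depthpt(c,u,v)[2]) for u in range(280,294)])
E
python3 ck.py
```

```text
267 [138, 138, 139, 142, 145, 146, 146, 143, 139, 138, 137, 136, 112, 108]
268 [138, 139, 142, 172, 172, 172, 167, 146, 143, 141, 138, 134, 105, 104]
269 [140, 141, 176, 176, 175, 175, 172, 167, 146, 142, 136, 122, 15, 100]
270 [141, 176, 177, 177, 176, 176, 175, 172, 158, 143, 138, 125, 104, 103]
271 [140, 176, 176, 176, 175, 176, 176, 172, 158, 145, 137, 128, 105, 103]
272 [139, 175, 176, 175, 175, 176, 175, 172, 156, 144, 138, 128, 102, 102]
273 [138, 171, 175, 175, 175, 175, 173, 171, 145, 143, 137, 113, 104, 104]
274 [138, 138, 171, 173, 174, 173, 171, 144, 142, 138, 122, 110, 109, 105]
275 [137, 137, 138, 140, 142, 140, 137, 137, 137, 137, 122, 110, 110, 109]
t 40.55 rad 55.16947963890594 th 2.9599269374550556 Ftool [7.33502763 0.46774167] Ft -7.129817248759171 Fr(out) 1.7852502774006394 z 0.1850428551699969 0.12873844735894868 w 0.025321071840527683 joints [ 24.   5. -25.   0. -60. -33.] [ 1.80e+02 -1.00e-01 -9.84e+01]
```

step_arm --commands '[[[0.6, -0.1, 0], 0], [[0.6, -0.1, 0], 0], [[0.6, -0.1, 0], 0], [[0.6, -0.1, 0], 0], [[0, 0, 0], 0]]'

```text
time_s: 41.18
tcp_pos: [0.491, 0.0077, 0.185]
eef_rot: [180.0, -0.0, -98.4]
contact_force: [-4.4, -3.3, 3.8]
gripper_width: 0.0256
```

```bash
python3 ck.py
```

```text
t 41.175 rad 55.09953491542948 th 2.9342112868845023 Ftool [3.8569485  3.85845671] Ft -2.979858522849237 Fr(out) 4.56992156352407 z 0.18500059481618522 3.8326847474539907 w 0.025600589171814406 joints [ 24.   5. -25.  -0. -60. -32.] [180.   -0.  -98.4]
```

step_arm --commands '[[[0.7, 0, 0], 0], [[0, 0, 0], 0]]'

```text
time_s: 41.42
tcp_pos: [0.491, 0.0069, 0.185]
eef_rot: [180.0, -0.0, -98.4]
contact_force: [-3.6, -3.9, 3.5]
gripper_width: 0.0253
```

step_arm --commands '[[[0, 0, 0], 0], [[0, 0, 0], 0], [[0, 0, 0], 0], [[0, 0, 0], 0], [[0, 0, 0], 0], [[0, 0, -6], 0], [[0, 0, -15], 0], [[0, 0, -20], 0], [[0, 0, -25], 0], [[0, 0, -30], 0], [[0, 0, -30], 0], [[0, 0, 0], 0], [[0, 0, 0], 0]]' --gripper 0.2

```text
time_s: 43.05
tcp_pos: [0.491, 0.0071, 0.3113]
eef_rot: [-180.0, 0.0, -98.4]
contact_force: [-0.9, 0.1, -0.1]
gripper_width: 0.0702
```

step_arm --commands '[[[30, 10, 0], 0], [[40, 10, 0], 0], [[40, 10, 0], 0], [[40, 10, 0], 0], [[30, 0, 0], 0], [[0, 0, 0], 0], [[0, 0, 0], 0]]'

```text
time_s: 43.92
tcp_pos: [0.4251, -0.165, 0.3106]
eef_rot: [179.9, 0.0, -98.5]
contact_force: [0.9, -0.1, -0.4]
gripper_width: 0.0704
```

```bash
python3 - <<'E'
from plant import r,imaging
from h import *
s=r.get_state(); print(s["time_s"],s["tcp_pos"],s["contact_force"])
for n in("scene","top"):
    c=imaging.capture(n); cv2.imwrite(f"pics/{n}8.png",c["img"][:,:,::-1])
    if n=="top":
        for v in (269,271,273): print(v,[int(1000*depthpt(c,u,v)[2]) for u in range(280,294)])
E
```

```text
43.925 [ 0.42508359 -0.16499207  0.31055053] [ 0.90347639 -0.06797446 -0.3793612 ]
269 [140, 174, 176, 177, 176, 175, 174, 173, 157, 141, 137, 120, 112, 110]
271 [140, 174, 176, 177, 177, 177, 177, 173, 160, 145, 141, 124, 112, 104]
273 [138, 139, 173, 176, 176, 175, 173, 156, 144, 140, 139, 105, 102, 103]
```

View pics/scene8.png

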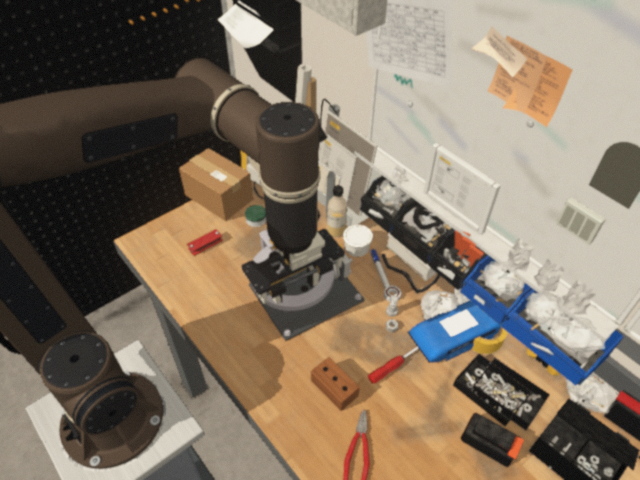

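View pics/top8.png

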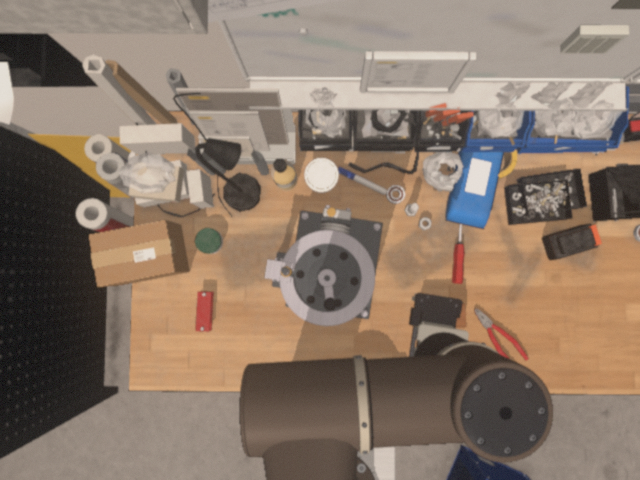

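```bash
python3 -c "
from plant import close_job
print(close_job())"
```

```text
the job is handed in; nothing more can be done
None
```

I turned the compressor two full turns clockwise at about 4 s a turn, holding the knob the whole way, and let go at the light point. The reading there was within 0.01 rad of two full turns. I then stood the pin in the bush, took the knob again and turned on slowly. The crank came up solid about 2.97 rad past the light point, at roughly 14 N on the knob. I stopped, eased back within the notch's slack to take the load off, let go and moved the arm clear. The job was handed in at about 44 s on the robot's clock.

**Last checks:**
- **Pin:** the depth camera put the top of its head at 176–177 mm, which is where it should be fully home. It would be about 190 mm riding on the rim. It read the same with the knob still held and after letting go.
- **Crank:** in the last picture it was still held by the pin.
- **Other things:** the oil bottle, hex keys, screwdriver and grease tin looked unmoved in the last pictures.
- **Contact:** the force readings showed nothing touching the arm.

**What disagreed:**
- The two cameras differed by up to about 4 mm, so I settled the knob and pin positions by gripping them.
- About 4–5 N still showed on the knob just before I released it. The pin held the crank regardless.

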